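# Load the steamer, shut it and set its timer

## Robot

A 6-joint arm with a two-finger parallel gripper is mounted at the origin on a cart in front of the work surface, level with it; the furniture and walls round the work are solid. World frame = base frame: x ahead of the robot, y to its left, z up, the work surface at z = 0. Lengths are in mm, angles in rad, forces in N, time in s.
With the tool pointing down it reaches from about 400 to 925 mm from the base axis. Payload 12.5 kg.
Tool frame: the origin (TCP) lies at the very end of the fingers, on their centre line; the grasp point (between the pads) lies 19 mm behind it; z points along the fingers, y is the line along which they close (so a half turn about z gives the same grasp; the last joint's range is limited). The gripper opens to 95 mm and grips with 3 to 60 N. Pads are 20 mm wide; open, the fingers measure 119 mm over their backs; the gripper's body (75 mm by 180 mm) begins 59 mm behind the grasp point.
Start: joints at [1.209, 0.491, 1.559, -0, 1.092, -0.106], TCP at [158.119, 604.686, 214.661] pointing down, gripper open.
Joint ranges: [-3.1, 3.1], [-0.84, 2.19], [0.05, 2.79], [-1.13, 4.28], [0.06, 2.93], [-2.69, 2.69]. Speed limits (rad/s): [2.22, 2.22, 2.79, 3.14, 3.14, 3.14].

## Interface

Orientations are given as [roll, pitch, yaw] about the fixed x, y, z axes, in that order (R = Rz(yaw) Ry(pitch) Rx(roll)).
In Python, from cell import * gives the robot as it stands.
- The arm moves only by the tool jog_arm, never from a script. Its argument "targets" is a list of rows, each an object with "turn": the turn, a rotation vector about the world's x, y, z in degrees, a list of three; "slide": the shift along the world's x, y, z in mm, a list of three; "claw": the opening in per cent of the stroke, from 0 (shut) to 100 (fully open). In form: [{"turn": [wx, wy, wz], "slide": [x, y, z], "claw": claw}, ...]. A call has 1 to 5 rows; each row shifts and turns the commanded pose from where the row before left it; what a row does not reach is not made up. A row lasts 1/8 s, in which the tool goes at most 62.5 mm and 10.7 degrees, less where a joint would pass 70% of its speed; a pose out of reach is approached as far as the arm can. A call with a gripper value outside its range is refused whole. The fingers move at their own pace and stop on an object; the grip force is fixed at half the most. Time passes only in rows, so rows that do not move let the fingers close. It gives the time, the measured TCP pose, the force, the opening and the grip force at its end, in the units of the state.
- state(): the state, without advancing time (a new reading comes with each control period).
- read_camera(name): name is "scene" or "top" or "wrist"; returns a dict with "frame" (420x560x3 uint8, blue, green, red), "mtx" (3x3 intrinsics, pixels), "R" (3x3) and "t" (3): a world point X has camera coordinates R X + t. Camera axes: x right, y down, z forward; pixel columns grow to the right and rows downward; lengths in mm; the calibration is good to about 2 mm. A picture is of the moment at which its call begins. There is no depth.
- job_done(): hands the job in; it is judged then, once.
Trained networks look in the newest picture that a camera, given by its name, has taken for a name from the list of things; names that differ only in an ending like _2 or _b are one class to them, and where a whole thing is asked for, a point or a joint stands for the part that bears it (a point fixed in the world has none). Each returns a list of dicts, best first, with "conf" (0 to 1); they miss things now and then, are a little off and sometimes report something else, mostly with a low value. They report only what shows in the picture. A call takes as long as a camera call. They do not tell look-alikes from the thing itself.
- look_for(query, camera): "xy" ([column, row] in pixels, amid what is visible of it).
The state is a dict: "t": time; "joints": joint angles; "qvel": joint speeds; "tau": joint torques, N m; "eef_pos": TCP position; "tcp_rot": TCP orientation; "ft_force": force on the tool from outside, world axes, zero at the start; "moment": the same for the moment, N m; "opening": opening from 0.0 (shut) to 1.0 (fully open); "grip_force": force on a finger pad.
Only numpy, scipy, OpenCV 4.12 (cv2) and the standard library are available. Lean on these libraries where they do the work, as an engineer would, in place of code of your own. Each camera call takes 0.05 s, during which the arm holds its last target. There are 200 camera calls.

## Task

Put all the garlic bulbs and lemons on the worktop into the steamer's tray, shut the lid fully, and push the vent tube upright all the way down onto the steamer's spigot. Only when all that is done, set the timer to the seventh click clockwise from its off stop and let go of it. Leave the jar, the tin and everything else where they are.

Things in the scene. Friction and masses are not known exactly. Their poses are not given: they have to be found in the camera images.
- steamer: White table steamer, fixed. Origin under the middle of its tray, at worktop height; x away from its front, y to its lid hinge, z up. Tray, open on top: outside 226 x 226, inside 210 x 210 mm, floor 40 and rim 75 mm above the worktop. At its -y side a control deck, 226 mm in x, y -238 to -113 mm, top at 75 mm, with the timer dial (front: x -55, y -175 mm) and the spigot (rear: x 62, y -175 mm).
- tray (a point): Centre of the tray's inner floor, axes as the steamer's.
- spigot (a point): Steel spigot, a short post standing up from the deck, diameter 33 mm, tapering to 20 mm over its last 12 mm. This point: centre of its foot, on a 54 mm wide flange 4 mm above the deck; the spigot rises 30 mm from this point. The seated tube stands on the flange.
- lid (a joint): Hinge of the steamer's aluminium domed lid (226 x 226 mm, 40 mm high, 0.35 kg). 0 = shut, grows as it opens; starts at 1.55 to 1.7 (upright, leaning a little away from the tray). Stiff: it stays wherever it is left; 2 to 5 N near its free edge move it. When shut its top is 115 mm above the worktop.
- lid_hinge (a point): On the lid's hinge axis, at the middle of the tray's +y rim, 75 mm above the worktop; the axis runs along the steamer's x. Shut, the lid reaches 226 mm from here towards -y and its outer top face lies 40 mm above this height; open, that face looks to +y.
- lid_tab (a point): Middle of the black tab (70 mm long in x, 10 mm thick, sticks out 27 mm) on the middle of the lid's free edge, 240 mm from the hinge; it points up when the lid is open.
- timer (a joint): Grey timer dial on the deck, rad: 0 at its off stop, grows clockwise seen from above. It clicks into place every 30 degrees (0.5236), 0 to 9; a click takes about 0.1 Nm, and let go it springs to the nearest. It starts at 0 to 3 clicks. A black mark on the deck stands at each click; the off mark, longer and thicker, lies on the steamer's front (-x) side of the dial.
- dial_grip (a point): On the dial's vertical axis at the height to grip it, 22 mm above the deck. The grip is an upright bar 52 mm long, 14 mm thick, its top 34 mm above the deck; this frame lies along the bar (x) and turns with it, its -x end being the pointer. Under the bar a disc of 54 mm diameter, up to 8 mm above the deck.
- dial_pointer (a point): Pointer end of the dial's bar, at its top (white line); 26 mm from the axis. At 0 it points to the steamer's -x.
- vent_tube: Loose plain aluminium tube, 47 mm outside, 39 mm inside, 62 mm long, open at both ends, 60 g, standing on the worktop. Origin: centre of its lower end, z along it. Either end fits the spigot with 3 mm to spare all round.
- garlic_1: Garlic bulb, about 56 mm wide and 56 mm high, or None if absent. Origin: centre of its underside; its middle lies 28 mm up its z axis.
- garlic_2: Garlic bulb, about 61 mm wide and 59 mm high, or None if absent. Origin: centre of its underside; its middle lies 28 mm up its z axis.
- lemon_1: Lemon, 72 mm long (its x axis), 57 mm thick, or None if absent. Origin: centre of its underside; its middle lies 28 mm up its z axis. It can roll.
- lemon_2: Lemon, 72 mm long (its x axis), 56 mm thick, or None if absent. Origin: centre of its underside; its middle lies 28 mm up its z axis. It can roll.
- jar: Bystander: jar with a dark lid, 65 mm wide, 86 mm high, at the back; origin under its centre.
- tin: Bystander: low food tin, 75 mm wide, 58 mm high, standing nearer the robot than the food; origin under its centre.
Things that resemble listed ones, but are neither listed nor needed, are in the scene too. What is shaped like the garlic_2 but purple is not meant.

How it is judged:
By the outcome, as a careful person would: the job done as asked, in the order asked, and still so for the second after the job is handed in, with the robot touching nothing.
Of garlic_1, garlic_2, lemon_1, lemon_2 only 2 to 4 are there at a start; the rules pass over those that are not, and their reading is None.
At some moment in a run one of garlic_1, garlic_2, lemon_1, lemon_2 may be knocked a few centimetres aside while the robot is not near it.
It also fails if it takes over 210 s, if anything falls off the work surface, if the arm or the gripper's body presses on something with over 40 N, if the wrist force passes 120 N, or if a joint passes its speed limit or range.

## Working session

There is one attempt and no reset: what is moved stays moved. The work goes in short steps, Python scripts to look and compute and a tool call to move; the robot and the scene stay as the last step left them, time stands still between calls to the robot, and variables do not carry over. Pictures are saved under pics/ and viewed, at most 14 in all, crops included, and the job is handed in when it is done.

Besides the shell and the picture viewer there is one more tool, called after ">>>" by a JSON object that holds its "op" and its "data". jog_arm: Moves the arm, as the interface text tells. Its arguments: {"type":"object","properties":{"targets":{"type":"array","items":{"type":"object","properties":{"turn":{"type":"array","items":{"type":"number"}},"slide":{"type":"array","items":{"type":"number"}},"claw":{"type":"number"}}}}},"required":["targets"]}

```bash
ls; mkdir -p pics; cat > h.py <<'E'
from cell import *
import numpy as np, cv2
def cap(n,f=None):
    c=read_camera(n)
    if f: cv2.imwrite('pics/'+f,c['frame'])
    return c
def ray(c,p):
    o=-c['R'].T@c['t']; d=c['R'].T@np.linalg.inv(c['mtx'])@np.array([p[0],p[1],1.]); return o,d/np.linalg.norm(d)
def atz(c,p,z):
    o,d=ray(c,p); return o+d*(z-o[2])/d[2]
def tri(cs,ps):
    A=0;b=0
    for c,p in zip(cs,ps):
        o,d=ray(c,p); M=np.eye(3)-np.outer(d,d); A=A+M; b=b+M@o
    return np.linalg.solve(A,b)
def proj(c,X):
    v=c['mtx']@(c['R']@np.array(X,float)+c['t']); return v[:2]/v[2]
E
python3 - <<'E'
from h import *
a=cap('scene','s0.png');b=cap('top','t0.png')
for n in ['garlic_1','lemon_1','vent_tube','lid_tab','dial_grip','tin','jar','spigot']:
    for k in ['scene','top']:
        print(n,k,[(np.round(d['xy']).tolist(),round(d['conf'],2)) for d in look_for(n,k)][:6])
print(-a['R'].T@a['t'],-b['R'].T@b['t'],state()['tcp_rot'])
E
```

```text
pics
garlic_1 scene [([372.0, 275.0], 0.96), ([303.0, 262.0], 0.91), ([338.0, 298.0], 0.87), ([211.0, 280.0], 0.71), ([292.0, 372.0], 0.64)]
garlic_1 top [([275.0, 291.0], 0.77), ([361.0, 205.0], 0.67), ([390.0, 281.0], 0.64), ([310.0, 206.0], 0.62), ([358.0, 163.0], 0.55), ([358.0, 243.0], 0.54)]
lemon_1 scene [([299.0, 316.0], 0.86), ([342.0, 356.0], 0.29)]
lemon_1 top [([357.0, 244.0], 0.77)]
vent_tube scene [([342.0, 356.0], 0.86)]
vent_tube top [([415.0, 236.0], 0.89)]
lid_tab scene [([175.0, 113.0], 0.69)]
lid_tab top [([84.0, 218.0], 0.78)]
dial_grip scene [([247.0, 216.0], 0.64)]
dial_grip top [([242.0, 226.0], 0.94), ([85.0, 218.0], 0.31)]
tin scene [([255.0, 330.0], 0.97)]
tin top [([341.0, 292.0], 0.81)]
jar scene [([370.0, 220.0], 0.89), ([244.0, 218.0], 0.51)]
jar top []
spigot scene [([212.0, 168.0], 0.71)]
spigot top [([153.0, 214.0], 0.63)]
[  41.55691349 -799.32208711 1046.6220871 ] [ 473.36868318  -84.03672068 1092.74931057] [3.14151496e+00 3.89480727e-05 2.88579531e+00]
```

```bash
python3 -c "
import cv2
for n in 's0','t0':
    cv2.imwrite('pics/'+n+'b.png',cv2.resize(cv2.imread('pics/'+n+'.png'),(800,600),interpolation=cv2.INTER_CUBIC))"
```

```text
(no output)
```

View pics/s0b.png

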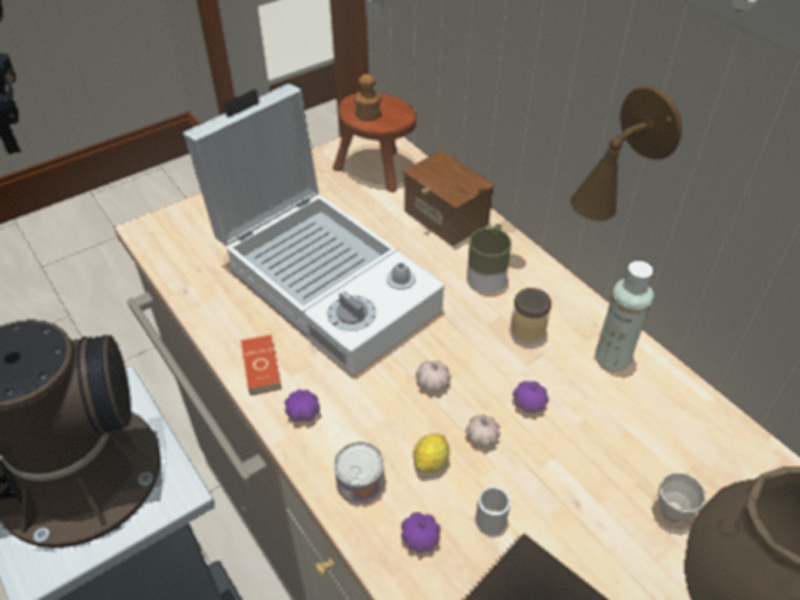

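View pics/t0b.png

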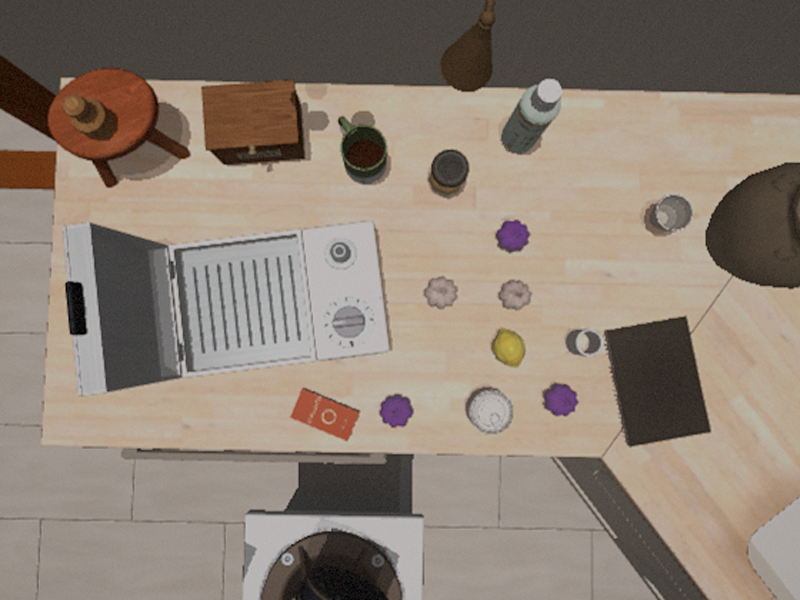

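The pictures show three purple bulbs as look-alikes: full-resolution top pixels (278,287), (392,280) and (358,165). The two white garlic bulbs are at top (308,204) and (361,205), and scene (303,262) and (338,298). The only lemon is at top (357,244), and the tube at top (410,240). A grey cup at top (468,150) resembles the tube.

```bash
python3 - <<'E'
from h import *
a=cap('scene');b=cap('top')
s=.7
pairs={'g_a':((432,377),(441,292)),'g_b':((483,431),(515,294)),'lemon':((432,454),(509,347)),'tube':((493,511),(586,343)),'tubetop':((494,497),(584,342)),'cup':((681,495),(670,212)),
'tin':((360,470),(490,411)),'jar':((532,303),(449,166)),'dial':((352,305),(348,321)),'spigot':((401,268),(340,250)),'tab':((241,102),(77,308)),
'rim_c1(front/deck end)':((357,369),(388,351)),'deckback':((442,288),(374,223))}
for k,(p,q) in pairs.items():
    P=[np.array(p)*s,np.array(q)*s]
    X=tri([a,b],P); print(k,X.round(),'err',(proj(a,X)-P[0]).round(1),(proj(b,X)-P[1]).round(1))
# tray corners at z=75 top view
for n,q in [('front-left(hinge)',(182,376)),('back hinge',(170,246)),('deck front',(388,351)),('deck back',(374,223))]:
    print(n,atz(b,np.array(q)*s,75).round())
print(proj(b,state()['eef_pos']),proj(a,state()['eef_pos']))
E
```

```text
g_a [ 548. -182.   26.] err [ 0.4 -0.1] [-0.2  0.4]
g_b [ 548. -314.   25.] err [ 0.1 -0. ] [-0.   0.1]
lemon [ 454. -304.   30.] err [-0.1  0. ] [ 0.  -0.1]
tube [ 464. -436.   40.] err [ 0. -0.] [-0.  0.]
tubetop [ 468. -426.   62.] err [-1.2  0.2] [ 0.6 -0.8]
cup [ 696. -578.   52.] err [-0.1  0. ] [ 0.1 -0.1]
tin [ 344. -269.   43.] err [-0.4  0. ] [ 0.2 -0.3]
jar [ 759. -187.   81.] err [ 0.5 -0.1] [-0.3  0.4]
dial [493. -24.  99.] err [-0.3  0. ] [ 0.2 -0.2]
spigot [608.  -8. 109.] err [ 0.2 -0. ] [-0.1  0.2]
tab [497. 312. 318.] err [0.4 0.1] [-0.3  0.4]
rim_c1(front/deck end) [447. -94.  30.] err [-2.4  0.1] [ 1.3 -1.9]
deckback [660. -61.  72.] err [ 0.5 -0.1] [-0.3  0.4]
front-left(hinge) [395. 254.  75.]
back hinge [614. 283.  75.]
deck front [444. -90.  75.]
deck back [661. -62.  75.]
[-73.25071262 381.74661708] [ 9.68928054 97.14599061]
```

>>> {"op": "jog_arm", "data": {"targets": [{"slide": [0,0,45],"turn": [0,0,-7],"claw": 100},{"slide": [0,0,45],"turn": [0,0,-7],"claw": 100},{"slide": [0,0,45],"turn": [0,0,-7],"claw": 100},{"slide": [0,0,45],"turn": [0,0,-7],"claw": 100},{"slide": [0,0,45],"turn": [0,0,-7],"claw": 100}]}}

```text
t: 1.62
eef_pos: [158.0, 604.4, 441.3]
tcp_rot: [3.141, -0.0, 2.271]
ft_force: [0.4, -0.2, 0.6]
opening: 1.002
grip_force: 0.0
```

>>> {"op": "jog_arm", "data": {"targets": [{"slide": [38,-40,0],"turn": [0,0,-7],"claw": 100},{"slide": [38,-40,0],"turn": [0,0,-7],"claw": 100},{"slide": [38,-40,0],"turn": [0,0,-7],"claw": 100},{"slide": [38,-40,0],"turn": [0,0,-7],"claw": 100},{"slide": [38,-40,0],"turn": [0,0,-4.8],"claw": 100}]}}

```text
t: 2.25
eef_pos: [349.0, 403.2, 439.8]
tcp_rot: [3.141, -0.0, 1.699]
ft_force: [0.2, -0.1, -0.6]
opening: 1.001
grip_force: 0.0
```

>>> {"op": "jog_arm", "data": {"targets": [{"slide": [25,-52,0],"claw": 100},{"slide": [25,-52,0],"claw": 100},{"slide": [25,-52,0],"claw": 100},{"slide": [25,-52,0],"claw": 100},{"slide": [25,-52,0],"claw": 100}]}}

```text
validation failed for argument at $.ta...
```

>>> {"op": "jog_arm", "data": {"targets": [{"slide": [0,-50,0],"claw": 100},{"slide": [0,-50,0],"claw": 100},{"slide": [0,-50,0],"claw": 100},{"slide": [0,-50,0],"claw": 100},{"slide": [0,-50,0],"claw": 100}]}}

```text
validation failed for argument at $.ta...
```

>>> {"op": "jog_arm", "data": {"targets": [{"slide": [5,-50,0],"claw": 100},{"slide": [5,-50,0],"claw": 100},{"slide": [5,-50,-40],"claw": 100},{"slide": [0,0,-45],"claw": 100},{"slide": [0,0,0],"claw": 100}]}}

```text
validation failed for argument at $.ta...
```

```bash
python3 - <<'E'
from h import *
w=cap('wrist','w0.png'); s=state()
print(s['eef_pos'],s['tcp_rot'],-w['R'].T@w['t'])
for n,X in dict(ga=(548,-182,26),gb=(548,-314,26),lemon=(454,-304,30),tube=(468,-430,62)).items(): print(n,proj(w,X).round())
for n in ['garlic_1','lemon_1','vent_tube']: print(n,[(np.round(d['xy']).tolist(),round(d['conf'],2),atz(w,d['xy'],28).round()) for d in look_for(n,'wrist')])
E
```

```text
[352.47373408 399.71180365 439.77380464] [3.14002621e+00 1.70867885e-03 1.69266610e+00] [340.34861277 470.40182211 610.27928724]
ga [329. 422.]
gb [320. 464.]
lemon [284. 459.]
tube [283. 511.]
garlic_1 []
lemon_1 []
vent_tube []
```

View pics/w0.png

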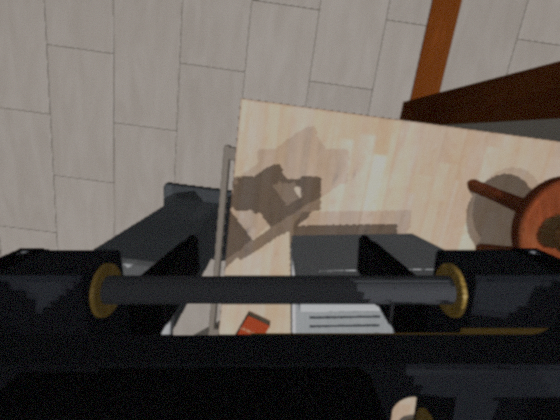

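The wrist view shows only floor and the lid side, because the moves were refused: every row needs a "turn". The camera sits on the tool's +y side and sees rows above about 250.

>>> {"op": "jog_arm", "data": {"targets": [{"slide": [28,-50,0],"turn": [0,0,0],"claw": 100},{"slide": [28,-50,0],"turn": [0,0,0],"claw": 100},{"slide": [28,-50,0],"turn": [0,0,0],"claw": 100},{"slide": [28,-50,0],"turn": [0,0,0],"claw": 100},{"slide": [28,-50,0],"turn": [0,0,0],"claw": 100}]}}

```text
t: 3.08
eef_pos: [488.4, 154.3, 439.8]
tcp_rot: [3.141, -0.0, 1.705]
ft_force: [0.3, 1.9, 0.3]
opening: 0.998
grip_force: 0.0
```

>>> {"op": "jog_arm", "data": {"targets": [{"slide": [0,-50,0],"turn": [0,0,0],"claw": 100},{"slide": [0,-50,0],"turn": [0,0,0],"claw": 100},{"slide": [0,-50,0],"turn": [0,0,0],"claw": 100},{"slide": [0,-50,0],"turn": [0,0,0],"claw": 100},{"slide": [0,-50,0],"turn": [0,0,0],"claw": 100}]}}

```text
t: 3.7
eef_pos: [488.3, -95.6, 439.8]
tcp_rot: [3.141, -0.0, 1.705]
ft_force: [0.6, -0.0, 0.2]
opening: 0.997
grip_force: 0.0
```

>>> {"op": "jog_arm", "data": {"targets": [{"slide": [0,-56,-20],"turn": [0,0,0],"claw": 100},{"slide": [0,-56,-20],"turn": [0,0,0],"claw": 100},{"slide": [0,-56,-20],"turn": [0,0,0],"claw": 100},{"slide": [0,-56,-20],"turn": [0,0,0],"claw": 100},{"slide": [0,-56,-20],"turn": [0,0,0],"claw": 100}]}}

```text
t: 4.32
eef_pos: [489.0, -375.9, 339.0]
tcp_rot: [3.141, -0.0, 1.705]
ft_force: [0.6, 0.6, 0.9]
opening: 0.999
grip_force: 0.0
```

```bash
python3 - <<'E'
from h import *
w=cap('wrist','w1.png'); s=state()
print(s['eef_pos'],s['tcp_rot'],-w['R'].T@w['t'])
for n,X in dict(ga=(548,-182,26),gb=(548,-314,26),lemon=(454,-304,30),tube=(468,-430,62)).items(): print(n,proj(w,X).round())
for n in ['garlic_1','lemon_1','vent_tube']: print(n,[(np.round(d['xy']).tolist(),round(d['conf'],2),atz(w,d['xy'],28).round()) for d in look_for(n,'wrist')])
E
```

```text
[ 487.96117343 -381.12638332  335.084817  ] [-3.13860183e+00 -1.67242766e-03  1.70211614e+00] [ 479.92528547 -308.78814021  509.44162652]
ga [336.  50.]
gb [321. 143.]
lemon [261. 128.]
tube [259. 214.]
garlic_1 [([388.0, 150.0], 0.88, array([ 654., -311.,   28.])), ([338.0, 53.0], 0.66, array([ 551., -186.,   28.])), ([320.0, 142.0], 0.61, array([ 546., -312.,   28.])), ([199.0, 180.0], 0.56, array([ 365., -396.,   28.]))]
lemon_1 [([261.0, 126.0], 0.92, array([ 454., -300.,   28.]))]
vent_tube [([256.0, 216.0], 0.98, array([ 461., -444.,   28.]))]
```

View pics/w1.png

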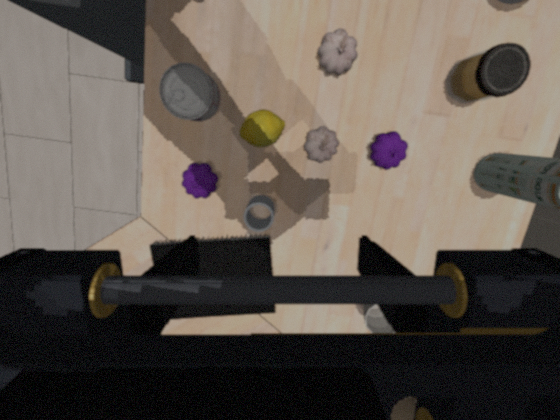

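The wrist view shows purple bulbs at (388,150) and (199,180), which I'll leave. The white garlic is at (338,53) and (320,142), the lemon at (262,127), and the tube is open at the top at (259,213). Garlic A first.

>>> {"op": "jog_arm", "data": {"targets": [{"slide": [15,49,-40],"turn": [0,0,0],"claw": 100},{"slide": [15,49,-40],"turn": [0,0,0],"claw": 100},{"slide": [15,49,-40],"turn": [0,0,0],"claw": 100},{"slide": [16,49,-40],"turn": [0,0,0],"claw": 100},{"slide": [0,0,-35],"turn": [0,0,0],"claw": 100}]}}

```text
t: 5.15
eef_pos: [547.9, -182.1, 151.1]
tcp_rot: [3.14, 0.0, 1.709]
ft_force: [-0.1, -1.0, -0.4]
opening: 1.001
grip_force: 0.0
```

```bash
python3 - <<'E'
from h import *
w=cap('wrist'); t=cap('top')
for n,c in (('w1',None),('top',t)):
    im=cv2.imread('pics/w1.png') if c is None else t['frame']
    h=cv2.cvtColor(im,cv2.COLOR_BGR2HSV); m=cv2.inRange(h,(20,120,80),(35,255,255))
    ys,xs=np.nonzero(m)
    (cx,cy),(a,b),ang=cv2.fitEllipse(max(cv2.findContours(m,0,1)[0],key=len)); print(n,len(xs),cx,cy,a,b,ang)
print(state()['eef_pos'])
E
```

```text
w1 1052 264.0297546386719 124.78990173339844 28.33302116394043 39.718727111816406 97.6406478881836
top 54 363.0367431640625 249.32855224609375 3.6809568405151367 15.63645076751709 21.929641723632812
[ 546.11776397 -183.90179014  149.11263362]
```

>>> {"op": "jog_arm", "data": {"targets": [{"slide": [2,0,-45],"turn": [0,0,0],"claw": 100},{"slide": [0,0,-45],"turn": [0,0,0],"claw": 100},{"slide": [0,0,-35],"turn": [0,0,0],"claw": 100},{"slide": [0,0,-15],"turn": [0,0,0],"claw": 100},{"slide": [0,0,0],"turn": [0,0,0],"claw": 20}]}}

```text
t: 5.88
eef_pos: [549.2, -187.0, 11.7]
tcp_rot: [3.141, 0.0, 1.703]
ft_force: [-0.3, 0.7, 1.2]
opening: 0.94
grip_force: 0.0
```

>>> {"op": "jog_arm", "data": {"targets": [{"slide": [0,0,0],"turn": [0,0,0],"claw": 20},{"slide": [0,0,0],"turn": [0,0,0],"claw": 20},{"slide": [0,0,0],"turn": [0,0,0],"claw": 20},{"slide": [0,0,0],"turn": [0,0,0],"claw": 20},{"slide": [0,0,0],"turn": [0,0,0],"claw": 20}]}}

```text
t: 6.5
eef_pos: [549.1, -187.2, 11.6]
tcp_rot: [3.141, 0.001, 1.702]
ft_force: [0.3, 1.4, 6.0]
opening: 0.586
grip_force: 30.0
```

>>> {"op": "jog_arm", "data": {"targets": [{"slide": [0,0,42],"turn": [0,0,0],"claw": 20},{"slide": [0,0,42],"turn": [0,0,0],"claw": 20},{"slide": [0,0,42],"turn": [0,0,0],"claw": 20},{"slide": [-10,42,42],"turn": [0,0,0],"claw": 20},{"slide": [-10,50,0],"turn": [0,0,0],"claw": 20}]}}

```text
t: 7.12
eef_pos: [529.4, -94.8, 181.8]
tcp_rot: [3.137, 0.002, 1.701]
ft_force: [0.3, 0.6, -1.3]
opening: 0.583
grip_force: 30.0
```

>>> {"op": "jog_arm", "data": {"targets": [{"slide": [-10,50,0],"turn": [0,0,0],"claw": 20},{"slide": [-10,50,0],"turn": [0,0,0],"claw": 20},{"slide": [-10,50,0],"turn": [0,0,0],"claw": 20},{"slide": [-10,50,0],"turn": [0,0,0],"claw": 20},{"slide": [-11,50,0],"turn": [0,0,0],"claw": 20}]}}

```text
t: 7.75
eef_pos: [477.1, 156.4, 179.0]
tcp_rot: [3.141, 0.0, 1.702]
ft_force: [0.8, -0.1, -0.3]
opening: 0.587
grip_force: 30.0
```

>>> {"op": "jog_arm", "data": {"targets": [{"slide": [0,2,-42],"turn": [0,0,0],"claw": 20},{"slide": [0,0,-42],"turn": [0,0,0],"claw": 20},{"slide": [0,0,-20],"turn": [0,0,0],"claw": 20},{"slide": [0,0,0],"turn": [0,0,0],"claw": 20},{"slide": [0,0,0],"turn": [0,0,0],"claw": 20}]}}

```text
t: 8.38
eef_pos: [478.1, 157.0, 75.7]
tcp_rot: [3.141, -0.0, 1.702]
ft_force: [-0.2, 0.4, 0.6]
opening: 0.583
grip_force: 30.0
```

>>> {"op": "jog_arm", "data": {"targets": [{"slide": [0,0,-15],"turn": [0,0,0],"claw": 20},{"slide": [0,0,-8],"turn": [0,0,0],"claw": 20},{"slide": [0,0,0],"turn": [0,0,0],"claw": 74},{"slide": [0,0,0],"turn": [0,0,0],"claw": 74},{"slide": [0,0,0],"turn": [0,0,0],"claw": 74}]}}

```text
t: 9.0
eef_pos: [477.8, 157.0, 52.2]
tcp_rot: [3.141, -0.0, 1.702]
ft_force: [0.1, -0.0, -0.1]
opening: 0.736
grip_force: 0.0
```

>>> {"op": "jog_arm", "data": {"targets": [{"slide": [0,0,40],"turn": [0,0,0],"claw": 74},{"slide": [0,0,45],"turn": [0,0,0],"claw": 80},{"slide": [0,0,45],"turn": [0,0,0],"claw": 100},{"slide": [0,-50,30],"turn": [0,0,0],"claw": 100},{"slide": [0,-50,20],"turn": [0,0,0],"claw": 100}]}}

```text
t: 9.62
eef_pos: [477.7, 56.1, 233.7]
tcp_rot: [3.139, 0.0, 1.704]
ft_force: [0.0, 0.0, -0.7]
opening: 0.992
grip_force: 0.0
```

>>> {"op": "jog_arm", "data": {"targets": [{"slide": [0,-55,0],"turn": [0,0,0],"claw": 100},{"slide": [0,-55,0],"turn": [0,0,0],"claw": 100},{"slide": [0,-55,0],"turn": [0,0,0],"claw": 100},{"slide": [0,-55,0],"turn": [0,0,0],"claw": 100},{"slide": [0,-55,0],"turn": [0,0,0],"claw": 100}]}}

```text
t: 10.25
eef_pos: [477.4, -219.9, 232.3]
tcp_rot: [3.141, 0.0, 1.702]
ft_force: [0.5, -0.1, 0.3]
opening: 0.999
grip_force: 0.0
```

>>> {"op": "jog_arm", "data": {"targets": [{"slide": [0,-50,0],"turn": [0,0,0],"claw": 100},{"slide": [0,-50,0],"turn": [0,0,0],"claw": 100},{"slide": [0,-50,0],"turn": [0,0,0],"claw": 100},{"slide": [0,0,0],"turn": [0,0,0],"claw": 100},{"slide": [0,0,0],"turn": [0,0,0],"claw": 100}]}}

```text
t: 10.88
eef_pos: [477.4, -367.7, 231.8]
tcp_rot: [-3.141, -0.001, 1.702]
ft_force: [-0.2, -0.8, 0.2]
opening: 1.002
grip_force: 0.0
```

```bash
python3 - <<'E'
from h import *
w=cap('wrist','w2.png'); s=state()
print(s['eef_pos'],s['tcp_rot'])
for n in ['garlic_1','lemon_1','vent_tube']: print(n,[(np.round(d['xy']).tolist(),round(d['conf'],2),atz(w,d['xy'],28).round()) for d in look_for(n,'wrist')])
h=cv2.cvtColor(w['frame'],cv2.COLOR_BGR2HSV); m=cv2.inRange(h,(18,150,50),(38,255,255))
c=max(cv2.findContours(m,0,1)[0],key=len); (cx,cy),(a,b),ang=cv2.fitEllipse(c); print(cx,cy,a,b,ang)
th=np.radians(ang+90); d=np.array([np.cos(th),np.sin(th)])*b/2
p,q=atz(w,np.array([cx,cy])-d,28),atz(w,np.array([cx,cy])+d,28); print(p,q,(p+q)/2,np.degrees(np.arctan2((q-p)[1],(q-p)[0])))
x,y=int(cx),int(cy); cv2.imwrite('pics/w2c.png',cv2.resize(w['frame'][max(0,y-100):y+150,max(0,x-150):x+150],None,fx=2,fy=2))
E
```

```text
[ 477.64150972 -367.20294492  232.03080621] [-3.14156390e+00 -3.56533124e-04  1.70286706e+00]
garlic_1 [([338.0, 155.0], 0.97, array([ 544., -316.,   28.])), ([427.0, 166.0], 0.8, array([ 655., -314.,   28.])), ([183.0, 202.0], 0.77, array([ 361., -399.,   28.]))]
lemon_1 [([267.0, 133.0], 0.67, array([ 455., -301.,   28.]))]
vent_tube [([263.0, 245.0], 0.59, array([ 468., -443.,   28.]))]
451.0534973144531 290.3492431640625 25.24501609802246 49.4968376159668 167.0440673828125
[ 746.63970676 -509.64738995   28.        ] [ 712.12329645 -440.97903191   28.        ] [ 729.38150161 -475.31321093   28.        ] 116.68656270725772
```

View pics/w2c.png

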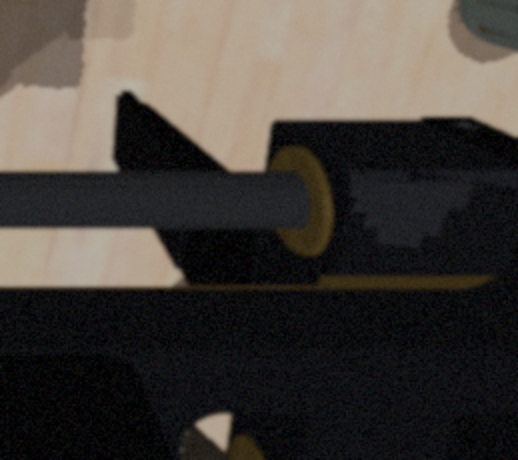

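The crop landed on the gripper's brass ring instead of the lemon. I'm re-cropping around (267,133).

```bash
python3 - <<'E'
from h import *
im=cv2.imread('pics/w2.png')
cv2.imwrite('pics/w2d.png',cv2.resize(im[60:260,180:440],None,fx=3,fy=3))
h=cv2.cvtColor(im,cv2.COLOR_BGR2HSV)[60:240]; m=cv2.inRange(h,(18,150,50),(38,255,255))
c=max(cv2.findContours(m,0,1)[0],key=cv2.contourArea); print(cv2.fitEllipse(c),cv2.minAreaRect(c))
E
```

```text
((265.6504821777344, 74.62457275390625), (42.87046432495117, 53.8337287902832), 74.6065902709961) ((265.3076477050781, 75.0384521484375), (47.14951705932617, 47.4268684387207), 33.690067291259766)
```

View pics/w2d.png

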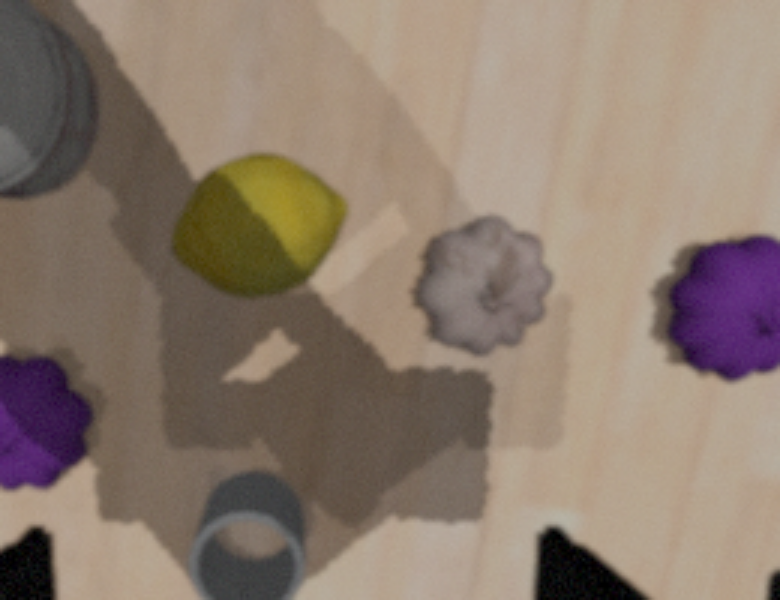

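The lemon's tips are at crop (175,240) and (345,207), so its axis is about 20° in world. The garlic beside it is white, and the tube is at (247,550).

>>> {"op": "jog_arm", "data": {"targets": [{"slide": [-12,32,-20],"turn": [0,0,-9.5],"claw": 100},{"slide": [-12,32,-20],"turn": [0,0,-9.5],"claw": 100},{"slide": [0,0,-20],"turn": [0,0,-9.5],"claw": 100},{"slide": [0,0,-20],"turn": [0,0,-9.5],"claw": 100},{"slide": [0,0,-20],"turn": [0,0,-9.5],"claw": 100}]}}

```text
t: 11.7
eef_pos: [454.0, -303.3, 131.8]
tcp_rot: [3.141, 0.0, 0.869]
ft_force: [0.0, 0.0, 1.0]
opening: 0.999
grip_force: 0.0
```

>>> {"op": "jog_arm", "data": {"targets": [{"slide": [0,0,-10],"turn": [0,0,-9.5],"claw": 100},{"slide": [0,0,0],"turn": [0,0,-9.5],"claw": 100},{"slide": [0,0,0],"turn": [0,0,-10],"claw": 100},{"slide": [0,0,0],"turn": [0,0,0],"claw": 100},{"slide": [0,0,0],"turn": [0,0,0],"claw": 100}]}}

```text
t: 12.32
eef_pos: [453.8, -303.8, 122.2]
tcp_rot: [3.141, -0.0, 0.372]
ft_force: [0.2, -0.2, 0.0]
opening: 1.001
grip_force: 0.0
```

>>> {"op": "jog_arm", "data": {"targets": [{"slide": [0,0,-40],"turn": [0,0,0],"claw": 100},{"slide": [0,0,-40],"turn": [0,0,0],"claw": 100},{"slide": [0,0,-22],"turn": [0,0,0],"claw": 100},{"slide": [0,0,-10],"turn": [0,0,0],"claw": 100},{"slide": [0,0,0],"turn": [0,0,0],"claw": 20}]}}

```text
t: 12.95
eef_pos: [453.7, -304.0, 9.9]
tcp_rot: [-3.141, 0.0, 0.369]
ft_force: [0.9, -0.6, 0.4]
opening: 0.941
grip_force: 0.0
```

>>> {"op": "jog_arm", "data": {"targets": [{"slide": [0,0,0],"turn": [0,0,0],"claw": 20},{"slide": [0,0,0],"turn": [0,0,0],"claw": 20},{"slide": [0,0,0],"turn": [0,0,0],"claw": 20},{"slide": [0,0,0],"turn": [0,0,0],"claw": 20},{"slide": [0,0,0],"turn": [0,0,0],"claw": 20}]}}

```text
t: 13.58
eef_pos: [453.8, -304.2, 10.3]
tcp_rot: [3.141, -0.0, 0.367]
ft_force: [-0.5, 0.6, 5.9]
opening: 0.551
grip_force: 30.0
```

>>> {"op": "jog_arm", "data": {"targets": [{"slide": [0,0,30],"turn": [0,0,0],"claw": 20},{"slide": [0,0,40],"turn": [0,0,0],"claw": 20},{"slide": [0,0,45],"turn": [0,0,0],"claw": 20},{"slide": [0,0,45],"turn": [0,0,7.6],"claw": 20},{"slide": [0,0,10],"turn": [0,0,7.6],"claw": 20}]}}

```text
t: 14.2
eef_pos: [454.3, -304.5, 182.7]
tcp_rot: [3.137, -0.001, 0.637]
ft_force: [0.1, -0.1, -0.6]
opening: 0.56
grip_force: 30.0
```

>>> {"op": "jog_arm", "data": {"targets": [{"slide": [10,50,0],"turn": [0,0,7.6],"claw": 20},{"slide": [10,50,0],"turn": [0,0,7.6],"claw": 20},{"slide": [10,50,0],"turn": [0,0,7.6],"claw": 20},{"slide": [10,50,0],"turn": [0,0,7.6],"claw": 20},{"slide": [10,50,0],"turn": [0,0,7.6],"claw": 20}]}}

```text
t: 14.82
eef_pos: [503.7, -52.4, 179.9]
tcp_rot: [-3.142, -0.0, 1.3]
ft_force: [-0.6, 0.2, -1.0]
opening: 0.555
grip_force: 30.0
```

>>> {"op": "jog_arm", "data": {"targets": [{"slide": [10,50,0],"turn": [0,0,7.6],"claw": 20},{"slide": [10,50,0],"turn": [0,0,7.6],"claw": 20},{"slide": [8,52,0],"turn": [0,0,7.6],"claw": 20},{"slide": [0,0,-20],"turn": [0,0,0],"claw": 20},{"slide": [0,0,-30],"turn": [0,0,0],"claw": 20}]}}

```text
t: 15.45
eef_pos: [531.9, 98.9, 129.7]
tcp_rot: [3.14, 0.0, 1.696]
ft_force: [0.4, -0.2, -1.5]
opening: 0.558
grip_force: 30.0
```

```bash
python3 - <<'E'
from h import *
c=cap('scene');cap('top')
cv2.imwrite('pics/s1.png',cv2.resize(c['frame'][60:330,120:400],None,fx=2.2,fy=2.2))
for n in ['garlic_1','lemon_1','vent_tube','lid_tab']:
  for k in ['scene','top']: print(n,k,[(np.round(d['xy']).tolist(),round(d['conf'],2)) for d in look_for(n,k)])
print(state()['eef_pos'],state()['opening'])
E
```

```text
garlic_1 scene [([339.0, 298.0], 0.87), ([211.0, 285.0], 0.79), ([292.0, 370.0], 0.77), ([374.0, 274.0], 0.74), ([201.0, 184.0], 0.68)]
garlic_1 top [([278.0, 287.0], 0.93), ([358.0, 166.0], 0.73), ([390.0, 280.0], 0.64), ([359.0, 205.0], 0.52)]
lemon_1 scene [([232.0, 164.0], 0.66), ([243.0, 218.0], 0.56)]
lemon_1 top []
vent_tube scene [([342.0, 360.0], 0.91)]
vent_tube top [([414.0, 240.0], 0.72)]
lid_tab scene [([166.0, 116.0], 0.94), ([245.0, 216.0], 0.59)]
lid_tab top [([72.0, 212.0], 0.78)]
[531.95695008  97.86791005 130.71850918] 0.5518783208663292
```

View pics/s1.png

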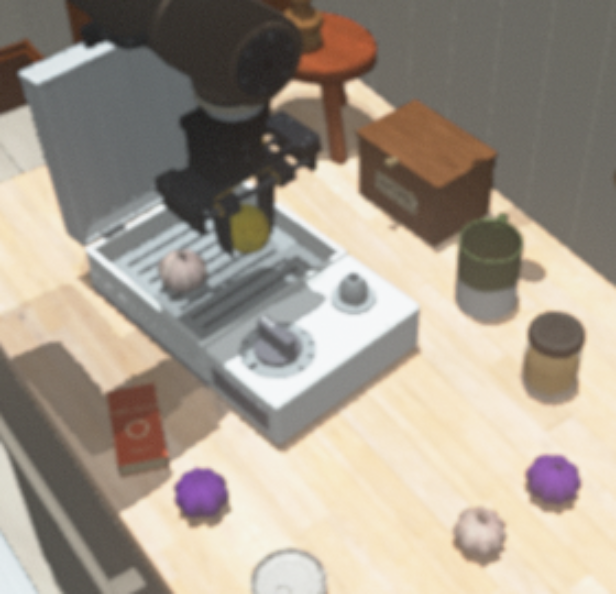

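The scene shows garlic A in the tray at (182,270) and the lemon held over it at (250,230). The rest is unmoved.

>>> {"op": "jog_arm", "data": {"targets": [{"slide": [0,0,-35],"turn": [0,0,0],"claw": 20},{"slide": [0,0,-28],"turn": [0,0,0],"claw": 20},{"slide": [0,0,-14],"turn": [0,0,0],"claw": 20},{"slide": [0,0,0],"turn": [0,0,0],"claw": 74},{"slide": [0,0,0],"turn": [0,0,0],"claw": 74}]}}

```text
t: 16.58
eef_pos: [532.3, 98.0, 53.9]
tcp_rot: [3.14, 0.0, 1.694]
ft_force: [-0.8, 0.0, 0.1]
opening: 0.706
grip_force: 0.0
```

>>> {"op": "jog_arm", "data": {"targets": [{"slide": [0,0,0],"turn": [0,0,0],"claw": 74},{"slide": [0,0,40],"turn": [0,0,0],"claw": 74},{"slide": [0,0,45],"turn": [0,0,0],"claw": 80},{"slide": [0,0,45],"turn": [0,0,0],"claw": 100},{"slide": [0,-45,20],"turn": [0,0,0],"claw": 100}]}}

```text
t: 17.2
eef_pos: [532.4, 54.1, 206.2]
tcp_rot: [3.137, 0.0, 1.697]
ft_force: [1.9, 0.3, 0.2]
opening: 0.954
grip_force: 0.0
```

>>> {"op": "jog_arm", "data": {"targets": [{"slide": [0,-55,0],"turn": [0,0,0],"claw": 100},{"slide": [0,-55,0],"turn": [0,0,0],"claw": 100},{"slide": [0,-55,0],"turn": [0,0,0],"claw": 100},{"slide": [0,-55,0],"turn": [0,0,0],"claw": 100},{"slide": [0,-55,0],"turn": [0,0,0],"claw": 100}]}}

```text
t: 17.82
eef_pos: [531.5, -223.9, 203.8]
tcp_rot: [3.14, 0.001, 1.694]
ft_force: [-0.1, 0.2, -0.5]
opening: 1.001
grip_force: 0.0
```

>>> {"op": "jog_arm", "data": {"targets": [{"slide": [0,-55,0],"turn": [0,0,0],"claw": 100},{"slide": [0,-55,0],"turn": [0,0,0],"claw": 100},{"slide": [0,-35,0],"turn": [0,0,0],"claw": 100},{"slide": [0,0,0],"turn": [0,0,0],"claw": 100},{"slide": [0,0,0],"turn": [0,0,0],"claw": 100}]}}

```text
t: 18.45
eef_pos: [531.6, -366.4, 203.3]
tcp_rot: [3.141, -0.0, 1.694]
ft_force: [0.2, -0.6, 0.8]
opening: 0.999
grip_force: 0.0
```

```bash
python3 - <<'E'
from h import *
w=cap('wrist','w3.png'); s=state()
print(s['eef_pos'],s['tcp_rot'])
for n in ['garlic_1','lemon_1','vent_tube']: print(n,[(np.round(d['xy']).tolist(),round(d['conf'],2),atz(w,d['xy'],28).round()) for d in look_for(n,'wrist')])
E
```

```text
[ 531.76332401 -366.06407451  203.37491841] [3.14132506e+00 1.01433533e-05 1.69438602e+00]
garlic_1 [([130.0, 202.0], 0.95, array([ 362., -397.,   28.])), ([392.0, 159.0], 0.64, array([ 654., -311.,   28.])), ([296.0, 149.0], 0.61, array([ 545., -314.,   28.]))]
lemon_1 []
vent_tube [([216.0, 248.0], 0.8, array([ 465., -442.,   28.]))]
```

>>> {"op": "jog_arm", "data": {"targets": [{"slide": [14,52,-20],"turn": [0,0,0],"claw": 100},{"slide": [0,0,-45],"turn": [0,0,0],"claw": 100},{"slide": [0,0,-50],"turn": [0,0,0],"claw": 100},{"slide": [0,0,-45],"turn": [0,0,0],"claw": 100},{"slide": [0,0,-33],"turn": [0,0,0],"claw": 100}]}}

```text
t: 19.27
eef_pos: [545.5, -314.0, 8.3]
tcp_rot: [-3.141, -0.001, 1.695]
ft_force: [0.6, -0.3, -0.3]
opening: 1.0
grip_force: 0.0
```

>>> {"op": "jog_arm", "data": {"targets": [{"slide": [0,0,0],"turn": [0,0,0],"claw": 20},{"slide": [0,0,0],"turn": [0,0,0],"claw": 20},{"slide": [0,0,0],"turn": [0,0,0],"claw": 20},{"slide": [0,0,0],"turn": [0,0,0],"claw": 20},{"slide": [0,0,0],"turn": [0,0,0],"claw": 20}]}}

```text
t: 19.9
eef_pos: [546.0, -315.3, 10.7]
tcp_rot: [3.14, 0.001, 1.694]
ft_force: [0.4, 0.9, 6.7]
opening: 0.546
grip_force: 30.0
```

>>> {"op": "jog_arm", "data": {"targets": [{"slide": [0,0,30],"turn": [0,0,0],"claw": 20},{"slide": [0,0,40],"turn": [0,0,0],"claw": 20},{"slide": [0,0,50],"turn": [0,0,0],"claw": 20},{"slide": [0,0,50],"turn": [0,0,0],"claw": 20},{"slide": [0,20,0],"turn": [0,0,0],"claw": 20}]}}

```text
t: 20.52
eef_pos: [546.8, -296.3, 183.8]
tcp_rot: [3.136, 0.005, 1.692]
ft_force: [0.8, 0.6, -0.3]
opening: 0.54
grip_force: 30.0
```

>>> {"op": "jog_arm", "data": {"targets": [{"slide": [2,52,0],"turn": [0,0,0],"claw": 20},{"slide": [2,52,0],"turn": [0,0,0],"claw": 20},{"slide": [2,52,0],"turn": [0,0,0],"claw": 20},{"slide": [2,52,0],"turn": [0,0,0],"claw": 20},{"slide": [2,52,0],"turn": [0,0,0],"claw": 20}]}}

```text
t: 21.15
eef_pos: [554.8, -32.9, 179.0]
tcp_rot: [-3.14, -0.001, 1.694]
ft_force: [0.8, 0.8, 0.0]
opening: 0.543
grip_force: 30.0
```

>>> {"op": "jog_arm", "data": {"targets": [{"slide": [2,52,0],"turn": [0,0,0],"claw": 20},{"slide": [2,52,0],"turn": [0,0,0],"claw": 20},{"slide": [2,52,0],"turn": [0,0,0],"claw": 20},{"slide": [5,48,0],"turn": [0,0,0],"claw": 20},{"slide": [0,0,0],"turn": [0,0,0],"claw": 20}]}}

```text
t: 21.78
eef_pos: [565.7, 172.0, 178.7]
tcp_rot: [-3.14, -0.0, 1.698]
ft_force: [-0.7, -0.8, -0.7]
opening: 0.544
grip_force: 30.0
```

>>> {"op": "jog_arm", "data": {"targets": [{"slide": [1,-2,-42],"turn": [0,0,0],"claw": 20},{"slide": [0,0,-42],"turn": [0,0,0],"claw": 20},{"slide": [0,0,-28],"turn": [0,0,0],"claw": 20},{"slide": [0,0,-14],"turn": [0,0,0],"claw": 20},{"slide": [0,0,0],"turn": [0,0,0],"claw": 74}]}}

```text
t: 22.4
eef_pos: [567.3, 166.5, 53.4]
tcp_rot: [-3.14, 0.0, 1.693]
ft_force: [-0.0, -0.1, 0.0]
opening: 0.599
grip_force: 0.0
```

>>> {"op": "jog_arm", "data": {"targets": [{"slide": [0,0,0],"turn": [0,0,0],"claw": 74},{"slide": [0,0,0],"turn": [0,0,0],"claw": 74},{"slide": [0,0,42],"turn": [0,0,0],"claw": 74},{"slide": [0,0,45],"turn": [0,0,0],"claw": 50},{"slide": [0,0,45],"turn": [0,0,0],"claw": 0}]}}

```text
t: 23.02
eef_pos: [567.6, 167.0, 188.2]
tcp_rot: [3.141, -0.0, 1.694]
ft_force: [0.2, -1.1, -0.6]
opening: 0.584
grip_force: 0.0
```

>>> {"op": "jog_arm", "data": {"targets": [{"slide": [0,0,50],"turn": [0,0,0],"claw": 0},{"slide": [0,0,50],"turn": [0,0,0],"claw": 0},{"slide": [0,0,50],"turn": [0,0,0],"claw": 0},{"slide": [0,0,50],"turn": [0,0,0],"claw": 0},{"slide": [0,0,45],"turn": [0,0,0],"claw": 0}]}}

```text
t: 23.65
eef_pos: [567.1, 166.9, 433.8]
tcp_rot: [3.139, -0.0, 1.694]
ft_force: [1.1, -0.2, -0.7]
opening: 0.064
grip_force: 0.0
```

```bash
python3 - <<'E'
from h import *
a=cap('scene');cap('top')
cv2.imwrite('pics/s2.png',cv2.resize(a['frame'][60:230,100:330],None,fx=3,fy=3))
print(state()['eef_pos'])
for n in ['garlic_1','lemon_1','lid_tab']:
  for k in ['scene','top']: print(n,k,[(np.round(d['xy']).tolist(),round(d['conf'],2)) for d in look_for(n,k)])
E
```

```text
[567.9986165  167.07630885 436.76663105]
garlic_1 scene [([210.0, 282.0], 0.87), ([290.0, 371.0], 0.67), ([232.0, 166.0], 0.65), ([373.0, 276.0], 0.63), ([201.0, 182.0], 0.61)]
garlic_1 top [([166.0, 193.0], 0.95), ([358.0, 165.0], 0.93), ([276.0, 288.0], 0.9), ([391.0, 280.0], 0.69), ([170.0, 232.0], 0.58)]
lemon_1 scene [([230.0, 187.0], 0.64)]
lemon_1 top [([195.0, 210.0], 0.78)]
lid_tab scene [([175.0, 112.0], 0.92)]
lid_tab top [([114.0, 241.0], 0.8)]
```

View pics/s2.png

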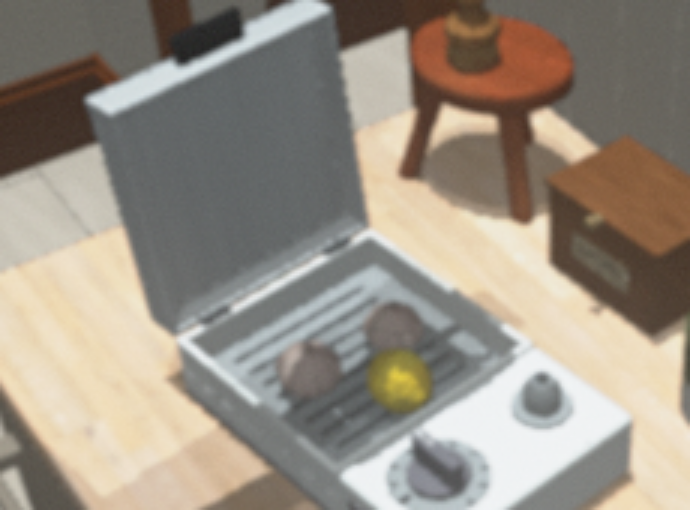

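All three foods lie on the tray floor: garlic at (308,370) and (393,325), lemon at (400,380). Now I'll go over and behind the lid.

>>> {"op": "jog_arm", "data": {"targets": [{"slide": [-15,45,0],"turn": [0,0,0],"claw": 0},{"slide": [-15,45,0],"turn": [0,0,0],"claw": 0},{"slide": [-15,45,0],"turn": [0,0,0],"claw": 0},{"slide": [-15,45,0],"turn": [0,0,0],"claw": 0},{"slide": [-15,45,0],"turn": [0,0,0],"claw": 0}]}}

```text
t: 24.68
eef_pos: [492.0, 393.3, 430.1]
tcp_rot: [-3.141, 0.001, 1.694]
ft_force: [0.6, -0.4, -0.0]
opening: 0.007
grip_force: 0.0
```

>>> {"op": "jog_arm", "data": {"targets": [{"slide": [0,5,-40],"turn": [0,0,0],"claw": 0},{"slide": [0,0,-40],"turn": [0,0,0],"claw": 0},{"slide": [0,0,-40],"turn": [0,0,0],"claw": 0},{"slide": [0,0,-40],"turn": [0,0,0],"claw": 0},{"slide": [0,0,0],"turn": [0,0,0],"claw": 0}]}}

```text
t: 25.3
eef_pos: [491.7, 396.3, 267.9]
tcp_rot: [-3.136, 0.003, 1.694]
ft_force: [-1.2, 0.1, 0.2]
opening: 0.005
grip_force: 0.0
```

```bash
python3 - <<'E'
from h import *
import math
s=state();print(s['eef_pos'],s['ft_force'])
c,q=math.cos(math.radians(7.6)),math.sin(math.radians(7.6))
pr=None
for th in [1.75,1.5,1.25,1.0,.75,.5,.25,.1,0]:
    y=113-200*math.cos(th)+40*math.sin(th)+10; z=75+200*math.sin(th)+40*math.cos(th)
    P=np.array([523.5-q*y,158+c*y,z]); print(th,P.round(), None if pr is None else (P-pr).round()); pr=P
E
```

```text
[491.71647668 396.26688481 267.88762168] [-1.15044274  0.14370115  0.2367341 ]
1.75 [497. 354. 265.] None
1.5 [504. 305. 277.] [  7. -49.  13.]
1.25 [511. 255. 277.] [  7. -50.   0.]
1.0 [517. 206. 265.] [  7. -49. -13.]
0.75 [523. 162. 241.] [  6. -44. -24.]
0.5 [528. 125. 206.] [  5. -37. -35.]
0.25 [532.  98. 163.] [  4. -27. -43.]
0.1 [533.  87. 135.] [  1. -11. -28.]
0 [534.  82. 115.] [  1.  -5. -20.]
```

>>> {"op": "jog_arm", "data": {"targets": [{"slide": [3,-21,-1],"turn": [0,0,0],"claw": 0},{"slide": [3,-21,-2],"turn": [0,0,0],"claw": 0},{"slide": [3,-24,6],"turn": [0,0,0],"claw": 0},{"slide": [4,-25,6],"turn": [0,0,0],"claw": 0},{"slide": [3,-25,0],"turn": [0,0,0],"claw": 0}]}}

```text
t: 25.92
eef_pos: [509.3, 279.4, 281.8]
tcp_rot: [3.139, -0.001, 1.693]
ft_force: [1.7, 2.5, 1.5]
opening: 0.004
grip_force: 1.5
```

>>> {"op": "jog_arm", "data": {"targets": [{"slide": [4,-25,0],"turn": [0,0,0],"claw": 0},{"slide": [3,-25,-6],"turn": [0,0,0],"claw": 0},{"slide": [4,-24,-7],"turn": [0,0,0],"claw": 0},{"slide": [0,0,0],"turn": [0,0,0],"claw": 0},{"slide": [0,0,0],"turn": [0,0,0],"claw": 0}]}}

```text
t: 26.55
eef_pos: [519.8, 206.8, 267.8]
tcp_rot: [3.141, -0.0, 1.693]
ft_force: [-0.2, -0.4, -0.3]
opening: 0.007
grip_force: 0.0
```

```bash
python3 - <<'E'
from h import *
a=cap('scene');cap('top')
cv2.imwrite('pics/s3.png',cv2.resize(a['frame'][0:230,60:340],None,fx=2,fy=2))
s=state();print(s['eef_pos'],s['ft_force'])
E
```

```text
[519.70281473 207.38384791 267.49622614] [-0.88660138  0.2820435  -0.87315008]
```

View pics/s3.png

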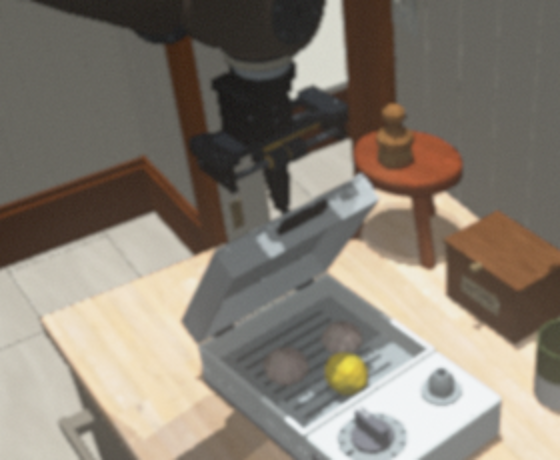

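The lid follows the fingers: it is about 60° open with its tab at (305,215). I'll keep pushing along the arc.

>>> {"op": "jog_arm", "data": {"targets": [{"slide": [3,-22,-12],"turn": [0,0,0],"claw": 0},{"slide": [3,-22,-12],"turn": [0,0,0],"claw": 0},{"slide": [2,-18,-17],"turn": [0,0,0],"claw": 0},{"slide": [3,-19,-18],"turn": [0,0,0],"claw": 0},{"slide": [2,-14,-21],"turn": [0,0,0],"claw": 0}]}}

```text
t: 27.28
eef_pos: [533.1, 112.0, 187.0]
tcp_rot: [3.14, 0.0, 1.695]
ft_force: [1.4, -0.1, 1.3]
opening: 0.007
grip_force: 0.7
```

>>> {"op": "jog_arm", "data": {"targets": [{"slide": [2,-13,-22],"turn": [0,0,0],"claw": 0},{"slide": [1,-6,-14],"turn": [0,0,0],"claw": 0},{"slide": [1,-5,-14],"turn": [0,0,0],"claw": 0},{"slide": [1,-5,-12],"turn": [0,0,0],"claw": 0},{"slide": [0,0,0],"turn": [0,0,0],"claw": 0}]}}

```text
t: 27.9
eef_pos: [537.5, 82.9, 124.3]
tcp_rot: [-3.14, -0.0, 1.694]
ft_force: [0.2, 0.9, -0.0]
opening: 0.002
grip_force: 0.0
```

Now press gently to the stop in small steps.

>>> {"op": "jog_arm", "data": {"targets": [{"slide": [0,0,-4],"turn": [0,0,0],"claw": 0},{"slide": [0,0,-3],"turn": [0,0,0],"claw": 0},{"slide": [0,0,-2],"turn": [0,0,0],"claw": 0},{"slide": [0,0,0],"turn": [0,0,0],"claw": 0}]}}

```text
t: 28.4
eef_pos: [537.7, 83.0, 115.9]
tcp_rot: [-3.142, -0.0, 1.694]
ft_force: [-0.4, -0.3, 0.1]
opening: 0.001
grip_force: 0.0
```

>>> {"op": "jog_arm", "data": {"targets": [{"slide": [0,0,-2],"turn": [0,0,0],"claw": 0},{"slide": [0,0,0],"turn": [0,0,0],"claw": 0}]}}

```text
t: 28.65
eef_pos: [537.8, 83.0, 115.2]
tcp_rot: [3.14, 0.0, 1.694]
ft_force: [-3.7, -1.3, 15.0]
opening: 0.006
grip_force: 7.3
```

Lid is shut: 15 N at 115.2 mm. On to the tube.

>>> {"op": "jog_arm", "data": {"targets": [{"slide": [0,0,45],"turn": [0,0,0],"claw": 0},{"slide": [0,0,45],"turn": [0,0,0],"claw": 30},{"slide": [-5,-50,20],"turn": [0,0,0],"claw": 100},{"slide": [-5,-50,0],"turn": [0,0,0],"claw": 100},{"slide": [-5,-50,0],"turn": [0,0,0],"claw": 100}]}}

```text
t: 29.28
eef_pos: [522.4, -68.4, 224.4]
tcp_rot: [3.141, 0.0, 1.694]
ft_force: [1.4, -0.7, -0.1]
opening: 0.367
grip_force: 0.0
```

>>> {"op": "jog_arm", "data": {"targets": [{"slide": [-6,-52,0],"turn": [0,0,0],"claw": 100},{"slide": [-6,-52,0],"turn": [0,0,0],"claw": 100},{"slide": [-6,-52,0],"turn": [0,0,0],"claw": 100},{"slide": [-6,-52,0],"turn": [0,0,0],"claw": 100},{"slide": [-6,-52,0],"turn": [0,0,0],"claw": 100}]}}

```text
t: 29.9
eef_pos: [492.3, -328.7, 224.0]
tcp_rot: [3.141, 0.0, 1.694]
ft_force: [0.9, -0.9, -0.4]
opening: 0.896
grip_force: 0.0
```

>>> {"op": "jog_arm", "data": {"targets": [{"slide": [-6,-52,0],"turn": [0,0,0],"claw": 100},{"slide": [-6,-52,0],"turn": [0,0,0],"claw": 100},{"slide": [-6,-52,0],"turn": [0,0,0],"claw": 100},{"slide": [-4,-52,0],"turn": [0,0,0],"claw": 100},{"slide": [0,0,0],"turn": [0,0,0],"claw": 100}]}}

```text
t: 30.52
eef_pos: [469.5, -538.0, 222.7]
tcp_rot: [-3.141, -0.0, 1.691]
ft_force: [0.1, 0.7, -0.1]
opening: 0.999
grip_force: 0.0
```

```bash
python3 - <<'E'
from h import *
a=cap('scene');b=cap('top');w=cap('wrist','w4.png')
s=state();print(s['eef_pos'],s['ft_force'])
for k,c in (('scene',a),('top',b),('wrist',w)): print(k,[(np.round(d['xy'],1).tolist(),round(d['conf'],2),atz(c,d['xy'],31).round()) for d in look_for('vent_tube',k)])
p=proj(w,(466,-432,62)); print(p)
x,y=[int(v) for v in p]; cv2.imwrite('pics/w4c.png',cv2.resize(w['frame'][max(0,y-60):y+60,x-80:x+80],None,fx=4,fy=4)); print('crop origin',x-80,max(0,y-60))
E
```

```text
[ 470.75856727 -534.28980326  223.73390191] [-0.15804338 -0.47973246  1.07185349]
scene []
top [([412.8, 241.5], 0.82, array([ 460., -445.,   31.])), ([168.3, 212.8], 0.56, array([520., 171.,  31.]))]
wrist [([289.2, 88.9], 0.8, array([ 469., -418.,   31.]))]
[285.73158781  98.79587954]
crop origin 205 38
```

View pics/w4c.png

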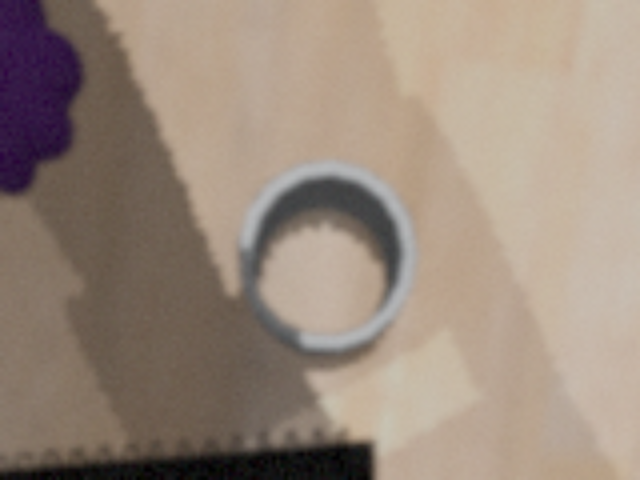

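The tube's rim is centred at crop (329,258), which puts it at about (468,-436). It is open and standing, and matches the 47 mm width.

>>> {"op": "jog_arm", "data": {"targets": [{"slide": [-1,49,0],"turn": [0,0,0],"claw": 100},{"slide": [-2,50,0],"turn": [0,0,0],"claw": 100},{"slide": [0,0,-45],"turn": [0,0,0],"claw": 100},{"slide": [0,0,-45],"turn": [0,0,0],"claw": 100},{"slide": [0,0,-40],"turn": [0,0,0],"claw": 100}]}}

```text
t: 31.45
eef_pos: [468.0, -435.0, 93.2]
tcp_rot: [3.141, 0.0, 1.695]
ft_force: [0.2, 0.3, -0.9]
opening: 1.001
grip_force: 0.0
```

>>> {"op": "jog_arm", "data": {"targets": [{"slide": [0,0,-40],"turn": [0,0,0],"claw": 100},{"slide": [0,0,-27],"turn": [0,0,0],"claw": 100},{"slide": [0,0,0],"turn": [0,0,0],"claw": 100}]}}

```text
t: 31.82
eef_pos: [467.4, -434.7, 25.7]
tcp_rot: [-3.14, -0.003, 1.695]
ft_force: [0.6, -0.1, 0.3]
opening: 1.001
grip_force: 0.0
```

>>> {"op": "jog_arm", "data": {"targets": [{"slide": [0,0,0],"turn": [0,0,0],"claw": 20},{"slide": [0,0,0],"turn": [0,0,0],"claw": 20},{"slide": [0,0,0],"turn": [0,0,0],"claw": 20},{"slide": [0,0,0],"turn": [0,0,0],"claw": 20},{"slide": [0,0,0],"turn": [0,0,0],"claw": 20}]}}

```text
t: 32.45
eef_pos: [467.7, -436.1, 27.1]
tcp_rot: [3.141, 0.0, 1.694]
ft_force: [-0.1, 0.4, 0.1]
opening: 0.532
grip_force: 0.0
```

>>> {"op": "jog_arm", "data": {"targets": [{"slide": [0,0,0],"turn": [0,0,0],"claw": 20},{"slide": [0,0,0],"turn": [0,0,0],"claw": 20},{"slide": [0,0,0],"turn": [0,0,0],"claw": 20}]}}

```text
t: 32.83
eef_pos: [467.7, -436.1, 27.1]
tcp_rot: [3.141, 0.0, 1.694]
ft_force: [-1.0, 0.6, 2.8]
opening: 0.481
grip_force: 30.0
```

>>> {"op": "jog_arm", "data": {"targets": [{"slide": [0,0,30],"turn": [0,0,0],"claw": 20},{"slide": [0,0,40],"turn": [0,0,0],"claw": 20},{"slide": [0,0,45],"turn": [0,0,0],"claw": 20},{"slide": [0,0,45],"turn": [0,0,0],"claw": 20},{"slide": [19,45,20],"turn": [0,0,0],"claw": 20}]}}

```text
t: 33.45
eef_pos: [486.5, -392.9, 209.3]
tcp_rot: [3.139, 0.003, 1.69]
ft_force: [0.2, 0.7, -1.8]
opening: 0.486
grip_force: 30.0
```

>>> {"op": "jog_arm", "data": {"targets": [{"slide": [19,45,0],"turn": [0,0,0],"claw": 20},{"slide": [19,45,0],"turn": [0,0,0],"claw": 20},{"slide": [19,45,0],"turn": [0,0,0],"claw": 20},{"slide": [19,45,0],"turn": [0,0,0],"claw": 20},{"slide": [19,45,0],"turn": [0,0,0],"claw": 20}]}}

```text
t: 34.08
eef_pos: [582.1, -164.5, 206.9]
tcp_rot: [3.142, -0.0, 1.694]
ft_force: [-0.2, -0.5, -0.8]
opening: 0.481
grip_force: 30.0
```

>>> {"op": "jog_arm", "data": {"targets": [{"slide": [19,45,0],"turn": [0,0,0],"claw": 20},{"slide": [0,0,0],"turn": [0,0,0],"claw": 20},{"slide": [0,0,0],"turn": [0,0,0],"claw": 20}]}}

```text
t: 34.45
eef_pos: [600.5, -121.2, 206.7]
tcp_rot: [-3.141, -0.0, 1.694]
ft_force: [-0.6, -0.5, -1.4]
opening: 0.485
grip_force: 30.0
```

```bash
python3 - <<'E'
from h import *
w=cap('wrist','w5.png')
s=state();print(s['eef_pos'],s['opening'],s['grip_force'])
np.savez('w5.npz',**{k:w[k] for k in ('mtx','R','t')})
print(proj(w,(608,-7.2,109)),proj(w,(608,-7.2,79)),proj(w,(493.5,-24,109)))
print([(np.round(d['xy'],1).tolist(),round(d['conf'],2),atz(w,d['xy'],95).round()) for d in look_for('spigot','wrist')])
print([(np.round(d['xy'],1).tolist(),round(d['conf'],2)) for d in look_for('vent_tube','wrist')])
E
```

```text
[ 600.38931967 -121.77897182  206.82785682] 0.48617389020738583 29.999760375358164
[303.98744988  77.4950769 ] [301.2662539   83.36658752] [162.92229898  81.07954382]
[([231.8, 73.9], 0.96, array([547.,  -9.,  95.]))]
[([277.6, 257.9], 0.78), ([219.5, 10.5], 0.33)]
```

View pics/w5.png

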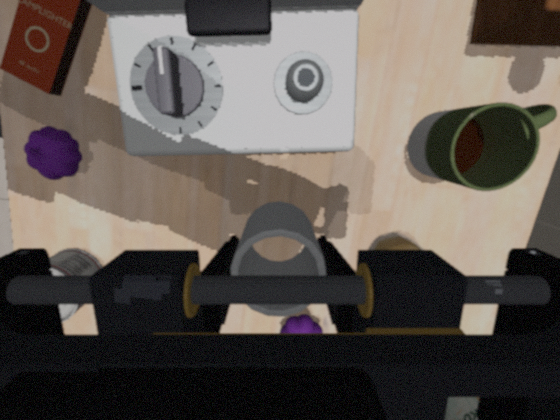

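The wrist view shows the spigot top at (306,77) with its flange at (302,82), and the held tube at about (279,250). The dial is at (170,80), its white pointer line at the upper end (163,55), and the off mark at (137,87), so it reads about 3 clicks. Next I'll check the tube in hand and the dial with an overlay.

```bash
python3 - <<'E'
from h import *
w=dict(np.load('w5.npz')); im=cv2.imread('pics/w5.png')
T=np.array([600.39,-121.78,206.83]); 
def circ(img,o,f,X,r,col):
    P=np.array([(proj(w,np.array(X)+[r*np.cos(a),r*np.sin(a),0])-o)*f for a in np.linspace(0,6.283,80)]); cv2.polylines(img,[P.round().astype(int)],True,col,1)
f=4.
o1=np.array([220,30]); A=cv2.resize(im[30:110,260-40:360],None,fx=f,fy=f,interpolation=cv2.INTER_CUBIC)  # spigot
circ(A,o1,f,(609.3,-6.3,109),10,(0,0,255)); circ(A,o1,f,(609.3,-6.3,79),27,(0,255,0))
o2=np.array([210,190]); B=cv2.resize(im[190:260,210:350],None,fx=f,fy=f,interpolation=cv2.INTER_CUBIC)
circ(B,o2,f,T+[0,0.,-26.7],23.5,(0,0,255)); circ(B,o2,f,T+[0,0,35.3],19.5,(0,255,0)); circ(B,o2,f,T+[0,0,35.3],23.5,(0,255,0))
C=cv2.resize(im[25:140,120:235],None,fx=2,fy=2,interpolation=cv2.INTER_CUBIC)
H=np.zeros((600,800,3),np.uint8); H[:320,:560]=A; H[320:600,:560]=B; H[:230,565:795]=C
cv2.imwrite('pics/c1.png',H)
E
```

```text
(no output)
```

View pics/c1.png

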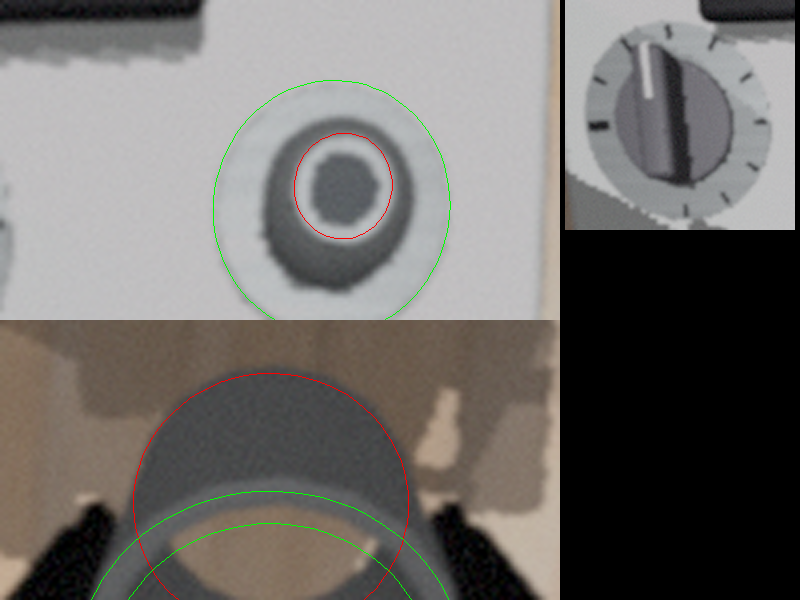

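The overlay matches: spigot at (609,-6), the tube's lower end under the TCP, and the dial's white line at the third mark. I'll insert the tube.

>>> {"op": "jog_arm", "data": {"targets": [{"slide": [3,38,0],"turn": [0,0,0],"claw": 20},{"slide": [3,38,0],"turn": [0,0,0],"claw": 20},{"slide": [3,38,0],"turn": [0,0,0],"claw": 20},{"slide": [0,0,-30],"turn": [0,0,0],"claw": 20},{"slide": [0,0,-30],"turn": [0,0,0],"claw": 20}]}}

```text
t: 35.22
eef_pos: [609.7, -7.5, 146.6]
tcp_rot: [3.14, 0.0, 1.693]
ft_force: [-0.1, -0.2, -1.2]
opening: 0.484
grip_force: 30.0
```

>>> {"op": "jog_arm", "data": {"targets": [{"slide": [0,0,-7],"turn": [0,0,0],"claw": 20},{"slide": [0,0,0],"turn": [0,0,0],"claw": 20},{"slide": [0,0,0],"turn": [0,0,0],"claw": 20}]}}

```text
t: 35.6
eef_pos: [610.2, -7.5, 141.1]
tcp_rot: [3.14, 0.0, 1.693]
ft_force: [0.7, 0.2, -0.7]
opening: 0.485
grip_force: 30.0
```

>>> {"op": "jog_arm", "data": {"targets": [{"slide": [-1,0,-8],"turn": [0,0,0],"claw": 20},{"slide": [0,0,-6],"turn": [0,0,0],"claw": 20},{"slide": [0,0,0],"turn": [0,0,0],"claw": 20}]}}

```text
t: 35.98
eef_pos: [608.5, -7.0, 125.4]
tcp_rot: [-3.141, -0.0, 1.694]
ft_force: [-0.2, -0.2, -0.9]
opening: 0.492
grip_force: 30.0
```

>>> {"op": "jog_arm", "data": {"targets": [{"slide": [0,0,-5],"turn": [0,0,0],"claw": 20},{"slide": [0,0,-3],"turn": [0,0,0],"claw": 20},{"slide": [0,0,0],"turn": [0,0,0],"claw": 20}]}}

```text
t: 36.35
eef_pos: [608.6, -7.0, 117.7]
tcp_rot: [-3.141, -0.0, 1.694]
ft_force: [0.5, -0.4, -0.2]
opening: 0.485
grip_force: 30.0
```

>>> {"op": "jog_arm", "data": {"targets": [{"slide": [0,0,-5],"turn": [0,0,0],"claw": 20},{"slide": [0,0,-4],"turn": [0,0,0],"claw": 20},{"slide": [0,0,-2],"turn": [0,0,0],"claw": 20},{"slide": [0,0,0],"turn": [0,0,0],"claw": 20}]}}

```text
t: 36.85
eef_pos: [608.7, -7.0, 106.8]
tcp_rot: [-3.141, -0.0, 1.694]
ft_force: [0.5, 0.5, -0.4]
opening: 0.486
grip_force: 30.0
```

>>> {"op": "jog_arm", "data": {"targets": [{"slide": [0,0,-1],"turn": [0,0,0],"claw": 20},{"slide": [0,0,-1],"turn": [0,0,0],"claw": 20},{"slide": [0,0,0],"turn": [0,0,0],"claw": 20}]}}

```text
t: 37.22
eef_pos: [608.8, -7.0, 106.1]
tcp_rot: [3.141, 0.0, 1.694]
ft_force: [-2.9, 0.6, 9.2]
opening: 0.482
grip_force: 30.0
```

Seated: 9 N at the expected height. I'll release, back off, and check the dial centre from the earlier picture.

>>> {"op": "jog_arm", "data": {"targets": [{"slide": [0,0,0],"turn": [0,0,0],"claw": 75},{"slide": [0,0,0],"turn": [0,0,0],"claw": 75},{"slide": [0,0,0],"turn": [0,0,0],"claw": 75},{"slide": [0,0,0],"turn": [0,0,0],"claw": 75}]}}

```text
t: 37.72
eef_pos: [608.7, -7.0, 104.8]
tcp_rot: [-3.141, -0.0, 1.694]
ft_force: [0.6, 0.0, 0.4]
opening: 0.746
grip_force: 0.0
```

>>> {"op": "jog_arm", "data": {"targets": [{"slide": [0,0,20],"turn": [0,0,0],"claw": 75},{"slide": [0,0,35],"turn": [0,0,0],"claw": 75},{"slide": [0,0,45],"turn": [0,0,0],"claw": 75},{"slide": [-3,-60,20],"turn": [0,0,0],"claw": 60},{"slide": [-3,-60,0],"turn": [0,0,0],"claw": 42}]}}

```text
t: 38.35
eef_pos: [603.3, -127.3, 226.7]
tcp_rot: [3.138, 0.002, 1.696]
ft_force: [0.3, 0.5, -1.8]
opening: 0.595
grip_force: 0.0
```

>>> {"op": "jog_arm", "data": {"targets": [{"slide": [-25,0,0],"turn": [0,0,0],"claw": 42},{"slide": [-25,0,0],"turn": [0,0,0],"claw": 42},{"slide": [0,0,0],"turn": [0,0,0],"claw": 42}]}}

```text
t: 38.72
eef_pos: [551.9, -126.4, 225.1]
tcp_rot: [3.141, -0.0, 1.693]
ft_force: [0.4, 0.2, 0.2]
opening: 0.424
grip_force: 0.0
```

```bash
python3 - <<'E'
from h import *
v=dict(np.load('w5.npz')); print([atz(v,p,75).round(1) for p in ((176,85),(177.2,87))])
w=cap('wrist','w6.png'); s=state(); print(s['eef_pos'],s['tcp_rot'][2])
D=np.array([493.4,-21.8]); e=np.array([.991,.132]); n=np.array([-.132,.991]); im=w['frame'].copy()
f=3; o=(proj(w,(550,-15,100))-[130,75]).clip(0).astype(int); A=cv2.resize(im[o[1]:o[1]+180,o[0]:o[0]+260],None,fx=f,fy=f)
q=lambda X:tuple(int(z) for z in ((proj(w,X)-o)*f))
for a in range(10):
    t=np.radians(180-30*a); d=np.cos(t)*e+np.sin(t)*n; cv2.circle(A,q((*(D+37*d),75)),3,(0,0,255),-1)
P=[(*(D+x*e+y*n),109) for x,y in ((-7,-26),(7,-26),(7,26),(-7,26))]
cv2.polylines(A,[np.array([q(p) for p in P])],True,(0,255,0),1)
S=(609.3,-6.3,141)
cv2.polylines(A,[np.array([q((S[0]+23.5*np.cos(a),S[1]+23.5*np.sin(a),141)) for a in np.linspace(0,6.3,60)])],True,(255,0,0),1)
cv2.imwrite('pics/c2.png',A)
E
```

```text
[array([493.1, -22.1,  75. ]), array([494.3, -23.7,  75. ])]
[ 552.877164   -126.42986437  225.07556079] 1.6932794032541905
```

View pics/c2.png

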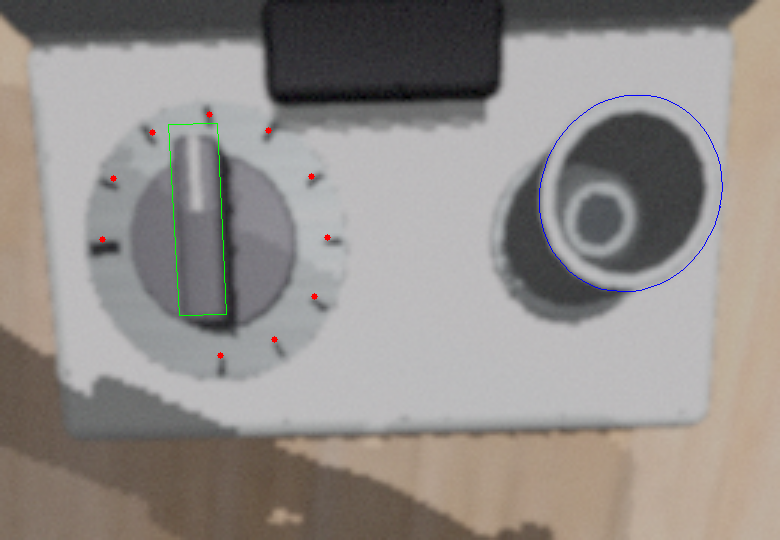

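The view shows the tube seated, with its rim matching the predicted circle (blue) at (630,193). The pointer line is at (197,170), at the third mark. The dial centre is a little nearer than predicted, at about (494,-24). Now I'll grip the dial.

>>> {"op": "jog_arm", "data": {"targets": [{"slide": [-20,34,-12],"turn": [0,0,0],"claw": 42},{"slide": [-20,34,-12],"turn": [0,0,0],"claw": 42},{"slide": [-19,34,-12],"turn": [0,0,0],"claw": 42},{"slide": [0,0,-35],"turn": [0,0,0],"claw": 42},{"slide": [0,0,-35],"turn": [0,0,0],"claw": 42}]}}

```text
t: 39.4
eef_pos: [494.9, -23.6, 118.1]
tcp_rot: [3.14, 0.001, 1.695]
ft_force: [0.7, -0.8, -0.4]
opening: 0.416
grip_force: 0.0
```

>>> {"op": "jog_arm", "data": {"targets": [{"slide": [0,0,-20],"turn": [0,0,0],"claw": 42},{"slide": [0,0,-11],"turn": [0,0,0],"claw": 42},{"slide": [0,0,0],"turn": [0,0,0],"claw": 42}]}}

```text
t: 39.78
eef_pos: [494.1, -24.2, 87.3]
tcp_rot: [-3.141, -0.0, 1.694]
ft_force: [-0.3, 0.2, 0.3]
opening: 0.421
grip_force: 0.0
```

>>> {"op": "jog_arm", "data": {"targets": [{"slide": [0,0,0],"turn": [0,0,0],"claw": 5},{"slide": [0,0,0],"turn": [0,0,0],"claw": 5},{"slide": [0,0,0],"turn": [0,0,0],"claw": 5},{"slide": [0,0,0],"turn": [0,0,0],"claw": 5},{"slide": [0,0,0],"turn": [0,0,0],"claw": 5}]}}

```text
t: 40.4
eef_pos: [493.4, -24.3, 88.2]
tcp_rot: [-3.141, 0.0, 1.694]
ft_force: [-2.7, -1.5, 6.0]
opening: 0.147
grip_force: 30.0
```

>>> {"op": "jog_arm", "data": {"targets": [{"slide": [0,0,0],"turn": [0,0,-8],"claw": 5},{"slide": [0,0,0],"turn": [0,0,-8],"claw": 5},{"slide": [0,0,0],"turn": [0,0,-8],"claw": 5},{"slide": [0,0,0],"turn": [0,0,-8],"claw": 5},{"slide": [0,0,0],"turn": [0,0,-8],"claw": 5}]}}

```text
t: 41.02
eef_pos: [492.0, -24.1, 88.1]
tcp_rot: [-3.139, 0.002, 0.991]
ft_force: [-9.7, 0.7, 12.4]
opening: 0.143
grip_force: 30.0
```

>>> {"op": "jog_arm", "data": {"targets": [{"slide": [0,0,0],"turn": [0,0,-8],"claw": 5},{"slide": [0,0,0],"turn": [0,0,-8],"claw": 5},{"slide": [0,0,0],"turn": [0,0,-8],"claw": 5},{"slide": [0,0,0],"turn": [0,0,-8],"claw": 5},{"slide": [0,0,0],"turn": [0,0,-8],"claw": 5}]}}

```text
t: 41.65
eef_pos: [491.1, -23.0, 88.1]
tcp_rot: [-3.138, 0.005, 0.293]
ft_force: [-11.8, 11.4, 15.3]
opening: 0.145
grip_force: 30.0
```

>>> {"op": "jog_arm", "data": {"targets": [{"slide": [0,0,0],"turn": [0,0,-8],"claw": 5},{"slide": [0,0,0],"turn": [0,0,-8],"claw": 5},{"slide": [0,0,0],"turn": [0,0,-8],"claw": 5},{"slide": [0,0,0],"turn": [0,0,-8],"claw": 5},{"slide": [0,0,0],"turn": [0,0,-8],"claw": 5}]}}

```text
t: 42.28
eef_pos: [491.2, -21.7, 88.1]
tcp_rot: [-3.14, 0.006, -0.406]
ft_force: [-9.5, 23.1, 13.4]
opening: 0.147
grip_force: 30.1
```

>>> {"op": "jog_arm", "data": {"targets": [{"slide": [0,0,0],"turn": [0,0,0],"claw": 5},{"slide": [0,0,0],"turn": [0,0,0],"claw": 5}]}}

```text
t: 42.52
eef_pos: [491.2, -21.7, 88.1]
tcp_rot: [-3.14, 0.006, -0.401]
ft_force: [-9.8, 22.5, 14.7]
opening: 0.144
grip_force: 30.0
```

>>> {"op": "jog_arm", "data": {"targets": [{"slide": [-0.5,1.5,0],"turn": [0,0,0],"claw": 5},{"slide": [0,0,0],"turn": [0,0,0],"claw": 25},{"slide": [0,0,0],"turn": [0,0,0],"claw": 25},{"slide": [0,0,0],"turn": [0,0,0],"claw": 25}]}}

```text
t: 43.02
eef_pos: [493.5, -23.0, 87.7]
tcp_rot: [3.142, -0.0, -0.401]
ft_force: [-0.9, -0.9, -0.2]
opening: 0.251
grip_force: 0.0
```

>>> {"op": "jog_arm", "data": {"targets": [{"slide": [0,0,15],"turn": [0,0,0],"claw": 25},{"slide": [0,0,25],"turn": [0,0,0],"claw": 25},{"slide": [0,0,40],"turn": [0,0,0],"claw": 25},{"slide": [0,0,40],"turn": [0,0,9],"claw": 30},{"slide": [0,-20,30],"turn": [0,0,9],"claw": 40}]}}

```text
t: 43.65
eef_pos: [493.3, -42.4, 240.5]
tcp_rot: [3.141, -0.002, -0.08]
ft_force: [-0.1, -0.5, 0.1]
opening: 0.355
grip_force: 0.0
```

>>> {"op": "jog_arm", "data": {"targets": [{"slide": [10,-30,0],"turn": [0,0,10],"claw": 40},{"slide": [10,-30,0],"turn": [0,0,10],"claw": 40},{"slide": [10,-30,0],"turn": [0,0,10],"claw": 40},{"slide": [10,0,0],"turn": [0,0,10],"claw": 40},{"slide": [10,0,0],"turn": [0,0,10],"claw": 40}]}}

```text
t: 44.28
eef_pos: [543.4, -133.3, 238.7]
tcp_rot: [3.141, -0.0, 0.791]
ft_force: [-0.5, 0.1, -0.1]
opening: 0.401
grip_force: 0.0
```

>>> {"op": "jog_arm", "data": {"targets": [{"slide": [10,0,0],"turn": [0,0,10],"claw": 40},{"slide": [0,0,0],"turn": [0,0,10],"claw": 40},{"slide": [0,0,0],"turn": [0,0,10],"claw": 40},{"slide": [0,0,0],"turn": [0,0,10],"claw": 40},{"slide": [0,0,0],"turn": [0,0,10],"claw": 40}]}}

```text
t: 44.9
eef_pos: [553.1, -132.8, 238.8]
tcp_rot: [3.141, 0.0, 1.664]
ft_force: [1.0, -0.1, 0.2]
opening: 0.399
grip_force: 0.0
```

```bash
python3 - <<'E'
from h import *
w=cap('wrist','w7.png'); a=cap('scene'); s=state(); print(s['eef_pos'],s['tcp_rot'],s['ft_force'])
o=(proj(w,(550,-15,100))-[140,90]).clip(0).astype(int); A=cv2.resize(w['frame'][o[1]:o[1]+200,o[0]:o[0]+280],None,fx=1.9,fy=1.9)
B=cv2.resize(a['frame'][50:270,110:310],None,fx=1.3,fy=1.3)
H=np.zeros((600,800,3),np.uint8); H[:A.shape[0],:A.shape[1]]=A; H[:B.shape[0],540:540+B.shape[1]]=B[:,:260]
T=cv2.resize(a['frame'],None,fx=.5,fy=.5); H[385:595,:280]=T
cv2.imwrite('pics/c3.png',H)
E
```

```text
[ 553.1638725  -132.81503549  238.69377844] [3.14081871e+00 3.59450667e-04 1.66084694e+00] [0.45510578 0.03486016 0.06319878]
```

View pics/c3.png

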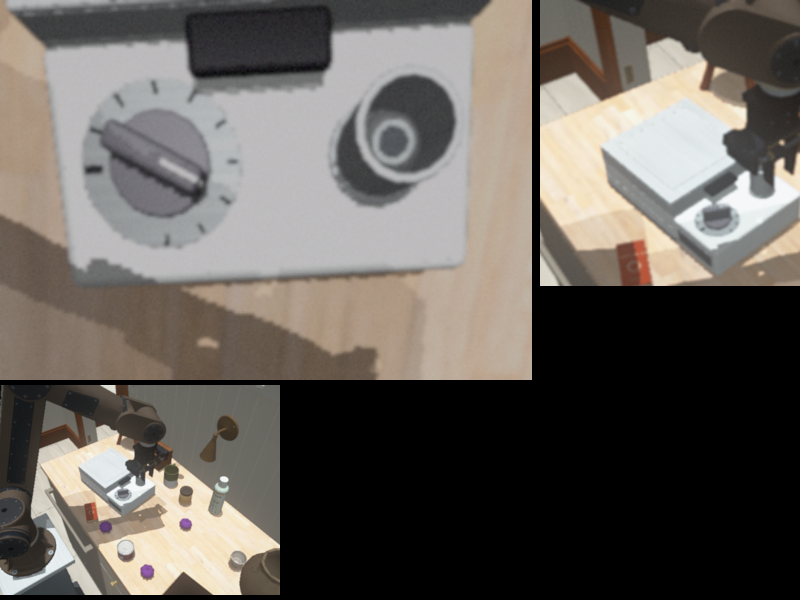

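The close view shows the pointer line at (185,175) aimed at the seventh mark (228,205), and the tube upright on the spigot at (405,125). The lid is shut in the scene view, and nothing else has moved.

```bash
python3 -c "
from cell import *
print(job_done())"
```

```text
the job is handed in; nothing more can be done
None
```

I handed the job in: both white garlic bulbs and the one lemon present are in the tray, the lid is fully shut, the vent tube is seated on the spigot, and the timer, set last, is on the seventh click; the final pictures agreed.

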